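# Pack a two-layer spares case

### The job

Pack the blue spares case in two layers. First lay the 9 V battery and the round adapter in the foam pockets that match them on the case's bottom; then take the loose grey divider by its red fin and fit it flat into the case on the shelves at its ends, either way round; last put the tan card box and the terminal strip in their matching pockets of the divider. Everything must sit down in its pocket, the right way up and released.

Things in the scene. Friction and masses are not known exactly. Their poses are not given: they have to be found in the camera images.
- case: open blue case on the bench, fixed; outside 128 (x) x 178 (y) x 45 high, inside 116 x 166, walls 6, floor 4. Along each short end (y = +/-69 to +/-83) runs a grey shelf 14 wide, its top 38 above the bench; latches and a handle stick out 11 on the -x side. Origin: centre of the underside; z up
- cradle_battery: black foam block fixed on the case's bottom in one half (the two blocks may swap), 112 (x) x 68 (y) x 11 high, axes as the case; at its centre a yellow-floored oblong pocket 37 (x) x 58 (y), 8 deep, for the battery, whose length lies along the block's y. Origin: centre of the underside, 4 mm above the bench; pocket floor 3 mm above the origin
- cradle_adapter: black foam block like the other, in the other half of the case, with a yellow-floored round pocket 56 in diameter, 8 deep, at its centre: place of the round adapter. Origin: centre of the block's underside, 4 mm above the bench; pocket floor 3 mm above the origin
- battery: loose black 9 V block battery with an orange-brown band, lying flat: 51 (x, its length) x 27 (y) x 18 high, 45 g. Origin: middle of its underside
- adapter: loose pale grey round adapter, 46 in diameter, 26 high, with a dished top, 90 g. Origin: centre of its underside
- divider: loose grey plate on the bench, 106 (x) x 156 (y) x 10 thick, 200 g, with 5 mm to spare all round in the case; two yellow-floored pockets 7 deep and, upright in its middle, a red grip fin 40 (x) x 12 (y), its top 39 above the underside. Origin: centre of its underside; seated on the shelves it lies 38 mm above the case's origin, its y along the case's y either way round
- box_pocket (a point): centre of the floor of the divider's wide pocket, 46 (x) x 62 (y) along the divider's axes, at y = +42 of the divider, 3 mm above its underside: place of the tan card box. Moves with the divider; axes as the divider's
- strip_pocket (a point): centre of the floor of the divider's narrow pocket, 26 (x) x 60 (y) along the divider's axes, at y = -42 of the divider, 3 mm above its underside: place of the terminal strip. Moves with the divider; axes as the divider's
- card_box: loose small tan card box of components, 36 (x) x 52 (y) x 22 high, 30 g. Origin: centre of its underside; its y goes along the divider's y in the pocket
- strip: loose cream screw terminal strip with four blocks, standing on its base, 16 (x) x 50 (y) x 30 high, 50 g. Origin: centre of its underside; its y goes along the divider's y in the pocket

How it is judged:
On the way, in this order (a step that is already met when the one before it is completed fails the run):
1. battery and adapter lie released in their pockets on the case's bottom (horizontal distance between battery and cradle_battery below 0.01 m and z of battery in the frame of cradle_battery between -0.003 and 0.007 m and angle between each of battery, adapter's own z axis and vertical below 0.12 rad and angle between the x axis of battery and the y axis of cradle_battery, either way round below 0.35 rad and horizontal distance between adapter and cradle_adapter below 0.01 m and z of adapter in the frame of cradle_adapter between -0.003 and 0.007 m and contact force between the fingers and battery below 0.1 N and contact force between the fingers and adapter below 0.1 N), for 0.2 s.
2. the divider lies flat and released on the case's shelves, over the lower layer (horizontal distance between battery and cradle_battery below 0.01 m and z of battery in the frame of cradle_battery between -0.003 and 0.007 m and angle between each of battery, adapter's own z axis and vertical below 0.12 rad and angle between the x axis of battery and the y axis of cradle_battery, either way round below 0.35 rad and horizontal distance between adapter and cradle_adapter below 0.01 m and z of adapter in the frame of cradle_adapter between -0.003 and 0.007 m and horizontal distance between divider and case below 0.01 m and z of divider in the frame of case between 0.034 and 0.0415 m and angle between divider's own z axis and vertical below 0.05 rad and angle between the y axis of divider and the y axis of case, either way round below 0.15 rad and contact force between the fingers and divider below 0.1 N), for 0.2 s.
3. card box and terminal strip lie released in their pockets of the divider (horizontal distance between divider and case below 0.01 m and z of divider in the frame of case between 0.034 and 0.0415 m and angle between divider's own z axis and vertical below 0.05 rad and angle between the y axis of divider and the y axis of case, either way round below 0.15 rad and horizontal distance between card_box and box_pocket below 0.01 m and z of card_box in the frame of box_pocket between -0.006 and 0.004 m and angle between each of card_box, strip's own z axis and vertical below 0.12 rad and angle between the y axis of each of card_box, strip and the y axis of divider, either way round below 0.35 rad and horizontal distance between strip and strip_pocket below 0.01 m and z of strip in the frame of strip_pocket between -0.006 and 0.004 m and contact force between the fingers and card_box below 0.1 N and contact force between the fingers and strip below 0.1 N), for 0.2 s.
At the end, for the whole second after the job is handed in: Battery and adapter lie flat on their pocket floors in the case, the divider flat on both shelves above them, square to the case within 0.15 rad, and card box and strip upright on their pocket floors in the divider; all centres within 10 mm, all released and at rest (all of step 1 and all of step 3 and linear speed of each of battery, adapter, card_box, strip, divider below 0.02 m/s and contact force between the fingers and divider below 0.1 N); the robot touches nothing.
It also fails if it takes over 128 s, if anything falls off the work surface, if the arm or the gripper's body presses on something with over 40 N, if the wrist force passes 120 N, or if a joint passes its speed limit or range.

### The arm

A 6-joint arm with a two-finger parallel gripper is mounted at the origin on a cart in front of the work surface, level with it; the furniture and walls round the work are solid. World frame = base frame: x ahead of the robot, y to its left, z up, the work surface at z = 0. Lengths are in m, angles in rad, forces in N, time in s.
With the tool pointing down it reaches from about 0.375 to 0.9 m from the base axis. Payload 3.1 kg.
Tool frame: the origin (TCP) lies at the very end of the fingers, on their centre line; the grasp point (between the pads) lies 19 mm behind it; z points along the fingers, y is the line along which they close (so a half turn about z gives the same grasp; the last joint's range is limited). The gripper opens to 85 mm and grips with 20 to 120 N. Pads are 22 mm wide; open, the fingers measure 114 mm over their backs; the gripper's body (76 mm by 85 mm) begins 54 mm behind the grasp point. The pads swing forward as they close: fully open they stand 13 mm farther back than shut.
Start: joints at [-1.288, 0.527, 1.433, -0, 1.181, -0.178], TCP at [0.278, -0.56, 0.231] pointing down, gripper open.
Joint ranges: [-3.08, 3.08], [-0.75, 2.2], [0.22, 2.44], [-1.43, 4.57], [0, 2.65], [-2.85, 2.85]. Speed limits (rad/s): [2.79, 2.79, 3.14, 3.14, 3.14, 3.14].

### API

Orientations are given as a unit quaternion [x, y, z, w].
In Python, from station import sense, snapshot, camera_params, sign_off gives the robot as it stands.
- The arm moves only by the shell command python3 -m handwheel 'ROWS' [OPENING] [FORCE]. ROWS is JSON, a list that holds one entry, the list of rows, each a list of 4 numbers: the shift along the tool's x, y, z in units of 25 mm (1.0 is 25 mm), then the turn about the tool's z in units of 6 degrees (1.0 is 6 degrees). A call has 1 to 20 rows; each row shifts and turns the commanded pose from where the row before left it, along the tool's axes as they then stand; what a row does not reach is not made up. A row lasts 1/8 s, in which the tool goes at most 62.5 mm and 10.7 degrees, less where a joint would pass 70% of its speed; a pose out of reach is approached as far as the arm can. A call is refused whole if a number of a shift passes 1 or a number of a turn 1, either way. A call with a gripper value outside its range is refused whole. OPENING is the finger opening in mm, from 0 to 85.4, set as the call begins (- or left out, the last holds). The fingers move at their own pace and stop on an object; FORCE is the grip in N (left out, the last holds). Time passes only in rows, so rows that do not move let the fingers close. It gives the time, the measured TCP pose, the force, the opening and the grip force at its end, in the units of the state.
- sense(): the state, without advancing time (a new reading comes with each control period).
- snapshot(name): name is "scene" or "top" or "wrist"; returns (picture, depth): 384x512x3 uint8, red, green, blue; 384x512 float32, m along the optical axis (not along the pixel's ray), 0 where there is no reading.
- camera_params(name): a dict with "mtx" (3x3 intrinsics, pixels), "extrinsics" (4x4, takes a point from camera to world coordinates); the wrist camera has in their place "hand_eye" (4x4, takes a point from camera to tool coordinates, whose origin is the TCP and whose axes are the flange's). Camera axes: x right, y up, looking along -z (the intrinsics and any distortion apply to the point x, -y, -z); pixel columns grow to the right and rows downward; lengths in m; the calibration is good to about 2 mm. A picture is of the moment at which its call begins: read the wrist's pose just before it. camera_params takes no time and is no camera call.
- sign_off(): hands the job in; it is judged then, once.
The state is a dict: "t": time; "q": joint angles; "qd": joint speeds; "tau": joint torques, N m; "tcp_pos": TCP position; "tool_rot": TCP orientation; "force": force on the tool from outside, world axes, zero at the start; "ft_torque": the same for the moment, N m; "finger_gap": opening from 0.0 (shut) to 1.0 (fully open); "gripper_force": force on a finger pad.
Only numpy, scipy, OpenCV 4.12 (cv2) and the standard library are available. Lean on these libraries where they do the work, as an engineer would, in place of code of your own. Each camera call takes 0.05 s, during which the arm holds its last target. There are 200 camera calls.

## Working session

There is one attempt and no reset: what is moved stays moved. The work goes in short steps, Python scripts to look and compute and a shell command to move; the robot and the scene stay as the last step left them, time stands still between calls to the robot, and variables do not carry over. Pictures are saved under pics/ and viewed, at most 14 in all, crops included, and the job is handed in when it is done.

```bash
ls; mkdir -p pics; python3 - <<'E'
from station import *
import cv2,numpy as np
s=sense();print(s)
for n in("scene","top"):
    p,d=snapshot(n);np.savez(f"{n}0.npz",p=p,d=d);cv2.imwrite(f"pics/{n}0.png",p[:,:,::-1])
    c=camera_params(n);print(n,c)
print(camera_params("wrist"))
E
```

```text
pics
{'t': 0.0, 'q': array([-1.28851177e+00,  5.28482458e-01,  1.43391314e+00, -3.49872110e-05,
        1.18140073e+00, -1.78492624e-01]), 'qd': array([-0.00042234,  0.00185837,  0.00149345, -0.0010772 , -0.00174647,
        0.000324  ]), 'tau': array([-7.00697146e-04, -4.42347980e+01, -1.78026903e+01, -1.31096867e-04,
        8.46372888e-03,  4.26948343e-07]), 'tcp_pos': array([ 0.27771939, -0.55909895,  0.23032017]), 'tool_rot': array([ 9.73575620e-01,  2.28362207e-01, -7.33101455e-05, -1.09951464e-03]), 'force': array([ 0.13418766,  0.02207332, -0.75471251]), 'ft_torque': array([ 0.01644479, -0.0246611 ,  0.02004834]), 'gripper_force': 0.0, 'finger_gap': 0.999640132264197}
scene {'mtx': array([[406.66427393,   0.        , 251.32254184],
       [  0.        , 406.66427393, 195.45452933],
       [  0.        ,   0.        ,   1.        ]]), 'extrinsics': array([[-0.64202892,  0.37897117, -0.66646809, -0.14977098],
       [-0.76666668, -0.32255459,  0.55514029,  0.73035772],
       [-0.00459017,  0.867375  ,  0.49763394,  0.54841206],
       [ 0.        ,  0.        ,  0.        ,  1
[... 257 characters left out ...]
      [-0.99999409,  0.00239461, -0.00246828,  0.20336617],
       [-0.00227569,  0.07734455,  0.99700183,  1.30051305],
       [ 0.        ,  0.        ,  0.        ,  1.        ]])}
{'mtx': array([[343.37049388,   0.        , 259.13407101],
       [  0.        , 343.37049388, 190.96849066],
       [  0.        ,   0.        ,   1.        ]]), 'hand_eye': array([[ 4.95573376e-05,  9.47664382e-01,  3.19268250e-01,
         8.09822076e-02],
       [ 9.99999972e-01,  2.73411585e-05, -2.36376709e-04,
        -9.10649610e-04],
       [-2.32734952e-04,  3.19268253e-01, -9.47664354e-01,
        -1.41548682e-01],
       [ 0.00000000e+00,  0.00000000e+00,  0.00000000e+00,
         1.00000000e+00]])}
```

View pics/top0.png

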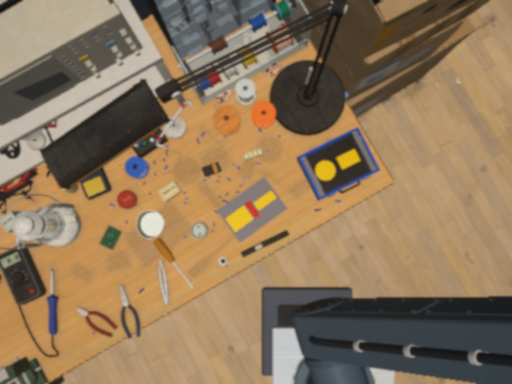

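View pics/scene0.png

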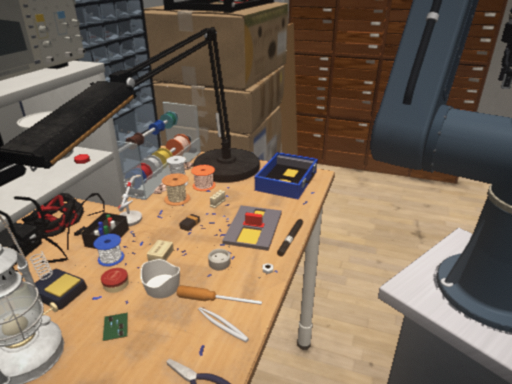

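The top view shows the case at (338,163), divider (252,210) with its red fin, battery (211,169), strip (253,154), card box (168,190) and round adapter (199,229). The scene view agrees with this. Next I'll measure each one.

```bash
cat > h.py <<'E'
import numpy as np,cv2
from station import *
from scipy.spatial.transform import Rotation as R
def pose(name,s=None):
    c=camera_params(name)
    if name!="wrist": return c["mtx"],c["extrinsics"]
    s=s or sense();T=np.eye(4);T[:3,:3]=R.from_quat(s["tool_rot"]).as_matrix();T[:3,3]=s["tcp_pos"]
    return c["mtx"],T@c["hand_eye"]
def cast(uv,z,K,E):
    uv=np.atleast_2d(np.asarray(uv,float));d=np.c_[(uv[:,0]-K[0,2])/K[0,0],-(uv[:,1]-K[1,2])/K[1,1],-np.ones(len(uv))]@E[:3,:3].T
    return E[:3,3]+d*((z-E[2,3])/d[:,2])[:,None]
def proj(P,K,E):
    q=(np.atleast_2d(P)-E[:3,3])@E[:3,:3];return np.c_[K[0,2]+K[0,0]*q[:,0]/-q[:,2],K[1,2]-K[1,1]*q[:,1]/-q[:,2]]
def rect(mask,z,K,E,near=None,amin=20):
    """minAreaRect in world xy of the contour (largest, or nearest to pixel near)"""
    cs=[c for c in cv2.findContours(mask.astype(np.uint8),cv2.RETR_EXTERNAL,cv2.CHAIN_APPROX_NONE)[0] if cv2.contourArea(c)>=amin]
    f=(lambda c:np.hypot(*(c[:,0].mean(0)-near))) if near is not None else (lambda c:-cv2.contourArea(c))
    c=min(cs,key=f)[:,0];w=cast(c,z,K,E)[:,:2]
    (x,y),(a,b),th=cv2.minAreaRect((w*1000).astype(np.float32))
    if a<b:a,b,th=b,a,th+90
    return np.round([x,y,a,b,(th+90)%180-90],1),c.mean(0).round(1)
E
python3 - <<'E'
from h import *
f=np.load("top0.npz");p,d=f["p"],f["d"];K,E=pose("top")
hsv=cv2.cvtColor(p,cv2.COLOR_RGB2HSV);H,S,V=hsv[...,0],hsv[...,1],hsv[...,2]
for n,u,v in [("case",338,163),("div",252,210),("bat",211,169),("strip",253,154),("box",168,190),("adap",199,229)]:
    print(n,hsv[v,u],cast([u,v],E[2,3]-d[v,u]*1,K,E).round(3),d[v,u])
print("case rim",rect((H>105)&(H<130)&(S>120),.045,K,E,np.array([338,163])))
y=(H>24)&(H<34)&(S>180)
for q in[(326,171),(348,159),(235,219),(266,199)]:print("yel",rect(y,.007 if q[0]>300 else .003,K,E,np.array(q)))
print("fin",rect(((H<8)|(H>172))&(S>150),.039,K,E,np.array([252,210])))
c=p[130:250,150:390];cv2.imwrite("pics/crop1.png",cv2.resize(c[:,:,::-1],None,fx=3.3,fy=3.3,interpolation=cv2.INTER_CUBIC))
E
```

```text
case [ 22 193 136] [[ 0.587 -0.018 -0.002]] 1.3021487
div [  2 209 223] [[0.458 0.214 0.042]] 1.2584009
bat [13 89 69] [[0.568 0.325 0.01 ]] 1.290036
strip [ 21  79 194] [[0.608 0.212 0.016]] 1.2841814
box [ 21  92 174] [[0.511 0.438 0.017]] 1.283648
adap [ 30  25 194] [[0.408 0.354 0.015]] 1.285798
case rim (array([632.8,  14.5, 135.5,   7.1, -63.2]), array([328.2, 143.4]))Traceback (most recent call last):
  File "<stdin>", line 8, in <module>
  File "h.py", line 18, in rect
    c=min(cs,key=f)[:,0];w=cast(c,z,K,E)[:,:2]
      ~~~^^^^^^^^^^
ValueError: min() iterable argument is empty
```

```bash
python3 - <<'E'
from h import *
f=np.load("top0.npz");p,d=f["p"],f["d"];K,E=pose("top")
hsv=cv2.cvtColor(p,cv2.COLOR_RGB2HSV);H,S,V=hsv[...,0],hsv[...,1],hsv[...,2]
print(hsv[171,326],hsv[159,348],hsv[219,235],hsv[180,300])
y=(H>=22)&(H<34)&(S>175)&(V>120)
for q in[(326,171),(348,159),(235,219),(266,199)]:print("yel",q,rect(y,.007 if q[0]>300 else .003,K,E,np.array(q)))
print("fin",rect(((H<8)|(H>172))&(S>150),.039,K,E,np.array([252,210])))
b=(H>105)&(H<130)&(S>120);b[:,:290]=0;b=cv2.morphologyEx(b.astype(np.uint8),cv2.MORPH_CLOSE,np.ones((9,9)))
print("case",rect(b,.045,K,E,np.array([338,163])))
g=(S<60)&(V>60)
for n,m,z,q in[("div",cv2.morphologyEx((g|y|(H<8)&(S>150)).astype(np.uint8),cv2.MORPH_CLOSE,np.ones((5,5))),.01,(252,210)),("adap",(S<45)&(V>130),.026,(199,229)),("strip",(S<115)&(V>150),.025,(253,154)),("box",(S<125)&(V>150),.022,(168,190)),("bat",(V<110),.018,(211,169))]:
    print(n,rect(m,z,K,E,np.array(q)))
c=p[130:250,150:390];cv2.imwrite("pics/crop1.png",cv2.resize(c[:,:,::-1],None,fx=3.3,fy=3.3,interpolation=cv2.INTER_CUBIC))
E
```

```text
[ 24 222 227] [ 23 226 225] [ 24 210 233] [ 16 136 191]
yel (326, 171) (array([5.668e+02, 1.870e+01, 5.400e+01, 5.380e+01, 1.000e-01]), array([325.2, 169.9]))
yel (348, 159) (array([597.7, -42.9,  58.5,  38.5, -63.3]), array([347.9, 158.5]))
yel (235, 219) (array([436.8, 249.1,  58.6,  42.3, -54.4]), array([239.1, 218.4]))
yel (266, 199) (array([486. , 181.1,  55.8,  22.5, -54.3]), array([264.5, 200. ]))
fin (array([460.3, 214.6,  44.8,  13.5,  37.1]), array([251.8, 209.2]))
case (array([579.9,  -9.2, 174.2, 123.7, -64.2]), array([330., 166.]))
div (array([465.7, 220.5, 155.6, 115.4, -54.1]), array([249.8, 208.8]))
adap (array([406.9, 354.4,  34.2,  34. , -89.8]), array([198.6, 229.9]))
strip (array([607.4, 213.5,  51.3,  20.3, -71.3]), array([252.7, 153.8]))
box (array([509.2, 433.7,  56.1,  39.1, -54.6]), array([169.3, 190.8]))
bat (array([564.1, 332.5,  25.2,  24.6, -71.1]), array([207.7, 170.2]))
```

View pics/crop1.png

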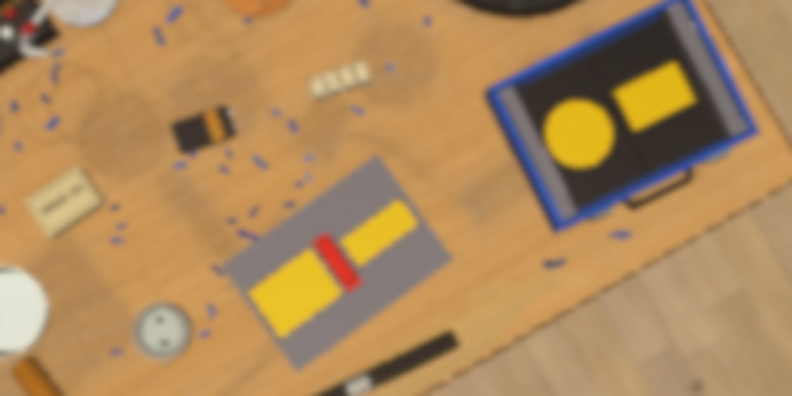

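The crop shows the case with the round pocket on its left and the oblong pocket on its right. The divider's wide pocket is on the left. The strip, battery, card box and adapter are all separate. I'll add a planner and check the lamp's height.

```bash
cat >> h.py <<'E'
def plan(x,y,z,eta):
    """turn units first, then shift units in the turned tool frame; eta = world angle of tool y, deg"""
    s=sense();p=s["tcp_pos"];M=R.from_quat(s["tool_rot"]).as_matrix()
    e0=np.degrees(np.arctan2(M[1,1],M[0,1]));t=-((eta-e0+180)%360-180)/6
    a=np.radians(eta);X=np.array([-np.sin(a),np.cos(a)]);Y=np.array([np.cos(a),np.sin(a)]);d=np.array([x,y])-p[:2]
    print("t %.2f"%s["t"],"tcp",p.round(4),"eta %.2f"%e0,"tilt %.2f"%np.degrees(np.arccos(-M[2,2])),"F",s["force"].round(1),"gap",round(s["finger_gap"],3),"| turn %.2f shift %.2f %.2f %.2f"%(t,d@X/.025,d@Y/.025,(p[2]-z)/.025),"q",s["q"].round(2))
E
python3 - <<'E'
from h import *
f=np.load("top0.npz");p,d=f["p"],f["d"];K,E=pose("top")
for u,v in[(105,130),(150,100),(170,92),(220,75),(260,50),(300,25),(340,5),(320,50),(308,97),(200,85)]:
    q=np.array([(u-K[0,2])/K[0,0],-(v-K[1,2])/K[1,1],-1])*d[v,u];print((u,v),(E[:3,:3]@q+E[:3,3]).round(2))
plan(.566,.325,.15,14)
plan(.53,.325,.15,26.6)
E
```

```text
(105, 130) [0.61 0.51 0.32]
(150, 100) [0.67 0.42 0.34]
(170, 92) [0.69 0.38 0.35]
(220, 75) [0.83 0.3  0.01]
(260, 50) [0.77 0.2  0.34]
(300, 25) [0.81 0.12 0.38]
(340, 5) [0.84 0.04 0.39]
(320, 50) [0.8  0.06 0.27]
(308, 97) [0.75 0.07 0.06]
(200, 85) [0.78 0.35 0.07]
t 0.10 tcp [ 0.2778 -0.5592  0.2304] eta -63.60 tilt 0.11 F [-0.7  0.4  0.8] gap 1.002 | turn -12.93 shift 31.53 19.74 3.22 q [-1.29  0.53  1.43 -0.    1.18 -0.18]
t 0.10 tcp [ 0.2778 -0.5592  0.2304] eta -63.60 tilt 0.11 F [-0.7  0.4  0.8] gap 1.002 | turn -15.03 shift 27.11 24.86 3.22 q [-1.29  0.53  1.43 -0.    1.18 -0.18]
```

```bash
python3 -m handwheel '[[[0,0,0,-1],[0,0,0,-1],[0,0,0,-1],[0,0,0,-1],[0,0,0,-1],[0,0,0,-1],[0,0,0,-1],[0,0,0,-1],[0,0,0,-1],[0,0,0,-1],[0,0,0,-1],[0,0,0,-1],[0,0,0,-1],[1,0.6,0,0],[1,0.6,0,0],[1,0.6,0,0],[1,0.6,0,0],[1,0.6,0,0]]]' 85 40
python3 -m handwheel '[[[1,0.62,0,0],[1,0.62,0,0],[1,0.62,0,0],[1,0.62,0,0],[1,0.62,0,0],[1,0.62,0,0],[1,0.62,0,0],[1,0.62,0,0],[1,0.62,0,0],[1,0.62,0,0],[1,0.62,0,0],[1,0.62,0,0],[1,0.62,0,0],[1,0.62,0,0],[1,0.62,0,0],[1,0.62,0,0]]]'
python3 -m handwheel '[[[1,0.62,0.3,0],[1,0.62,0.3,0],[1,0.62,0.3,0],[1,0.62,0.3,0],[1,0.62,0.3,0],[1,0.62,0.3,0],[1,0.62,0.3,0],[1,0.62,0.3,0],[1,0.62,0.3,0],[0.5,0.62,0.3,0],[0,0,0.2,0],[0,0,0,0]]]'
python3 - <<'E'
from h import *
plan(.566,.325,.15,14)
s=sense();p,d=snapshot("wrist");np.savez("w1.npz",p=p,d=d,t=s["tcp_pos"],r=s["tool_rot"]);cv2.imwrite("pics/w1.png",p[:,:,::-1])
K,E=pose("wrist",s);print(proj([[.566,.325,.018],[.407,.354,.026],[.4603,.2146,.039],[.607,.2135,.03]],K,E))
E
```

```text
t: 2.35
tcp_pos: [0.3195, -0.4188, 0.2309]
tool_rot: [0.613, 0.79, 0.0, -0.0]
force: [-0.6, 0.5, -0.4]
finger_gap: 0.996
gripper_force: 0.0
t: 4.35
tcp_pos: [0.4601, 0.0301, 0.2311]
tool_rot: [0.613, 0.79, -0.0, -0.0]
force: [0.6, -0.0, 0.4]
finger_gap: 0.997
gripper_force: 0.0
t: 5.85
tcp_pos: [0.55, 0.2968, 0.1504]
tool_rot: [0.613, 0.79, -0.001, -0.001]
force: [-0.3, 0.0, -0.5]
finger_gap: 0.995
gripper_force: 0.0
t 5.85 tcp [0.55   0.2968 0.1504] eta 14.40 tilt 0.17 F [-0.3  0.  -0.5] gap 0.995 | turn 0.07 shift 0.94 0.89 0.02 q [ 0.32  0.62  1.5  -0.    1.02  0.07]
[[288.95300975 152.57142918]
 [ 90.61366165  63.32672038]
 [131.6249572  253.44425205]
 [299.82758726 286.46609872]]
```

View pics/w1.png

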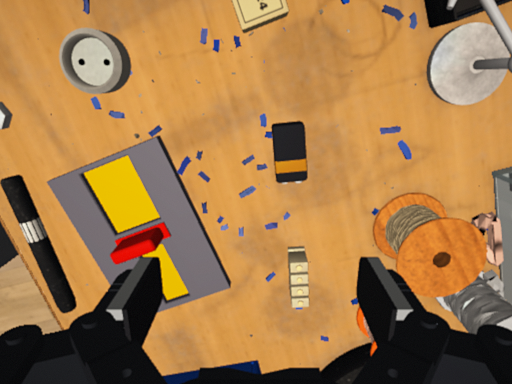

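The wrist view shows the battery at (290,152), adapter (94,60), strip (298,277) and divider with its fin at (140,243). I'll take positions from it.

```bash
python3 - <<'E'
from h import *
f=np.load("w1.npz");p=f["p"];K,E=pose("wrist",dict(tcp_pos=f["t"],tool_rot=f["r"]))
hsv=cv2.cvtColor(p,cv2.COLOR_RGB2HSV);H,S,V=[hsv[...,i].astype(int) for i in range(3)]
print("px",hsv[140,290],hsv[167,290],hsv[200,290],hsv[60,75],hsv[60,95],hsv[270,298])
cl=lambda m,k=5:cv2.morphologyEx(m.astype(np.uint8),cv2.MORPH_CLOSE,np.ones((k,k)))
roi=np.zeros(H.shape,bool);roi[110:195,265:320]=1
print("bat",rect(cl(roi&(V<90),9),.018,K,E,np.array([290,152])))
roi[:]=0;roi[240:312,280:315]=1
print("strip",rect(cl(roi&(S<120)&(V>150)),.028,K,E,np.array([298,277])))
roi[:]=0;roi[20:105,50:142]=1
m=cl(roi&(S<60));c=max(cv2.findContours(m,0,1)[0],key=cv2.contourArea);print("adap top?",rect(m,.020,K,E,np.array([94,60])))
y=(H>=21)&(H<34)&(S>190)&(V>120)
print(rect(y,.003,K,E,np.array([122,194])))
print("fin",rect(((H<8)|(H>172))&(S>150),.02,K,E,np.array([140,243])))
# adapter circle by Hough
g=cv2.GaussianBlur(p[0:130,30:170].max(2)*0+cv2.cvtColor(p,cv2.COLOR_RGB2GRAY)[0:130,30:170],(5,5),1)
cc=cv2.HoughCircles(g,cv2.HOUGH_GRADIENT,1,30,param1=100,param2=18,minRadius=18,maxRadius=42);print(cc)
if cc is not None:
  for u,v,r in cc[0][:3]:print(cast([[u+30,v],[u+30+r,v]],.026,K,E).round(4),cast([[u+30,v]],0,K,E).round(4))
E
```

```text
px [150  14  36] [ 18 227 209] [ 16 154 212] [ 23  30 204] [ 25  28 203] [ 23  89 242]
bat (array([563.2, 333.9,  30.3,  25.6, -70.3]), array([288.4, 141.1]))
strip (array([606.8, 212.5,  49.3,  15.9, -73. ]), array([299.2, 285. ]))
adap top? (array([406.6, 355.6,  50.1,  47.2,  37.4]), array([94.5, 62.7]))
(array([434.3, 247.5,  61.9,  43.8, -54.1]), array([121.8, 194.2]))
fin (array([459.9, 213.5,  59.8,  22.4,  36. ]), array([139.1, 242.6]))
[[[68.5 58.5 27.1]]]
[[0.4122 0.3587 0.026 ]
 [0.4313 0.3636 0.026 ]] [[0.4008 0.357  0.    ]]
```

```bash
python3 - <<'E'
from h import *
f=np.load("w1.npz");p=f["p"];K,E=pose("wrist",dict(tcp_pos=f["t"],tool_rot=f["r"]))
hsv=cv2.cvtColor(p,cv2.COLOR_RGB2HSV);H,S,V=[hsv[...,i].astype(int) for i in range(3)]
roi=np.zeros(H.shape,bool);roi[110:186,262:320]=1
m=cv2.morphologyEx((roi&((V<90)|(S>195))).astype(np.uint8),cv2.MORPH_CLOSE,np.ones((7,7)))
r=rect(m,.018,K,E,np.array([290,152]));print("bat",r)
x,y=r[0][:2]/1000
plan(x,y,.012,r[0][4]+90)
E
```

```text
bat (array([564.1, 324.4,  48.7,  30.3, -69.8]), array([288.1, 150.7]))
t 5.90 tcp [0.5503 0.2967 0.1509] eta 14.38 tilt 0.12 F [ 0.4  0.9 -1.1] gap 0.994 | turn -0.97 shift 0.85 0.90 5.56 q [ 0.32  0.62  1.5  -0.    1.02  0.07]
```

```bash
python3 -m handwheel '[[[0,0,0,-0.8],[0.42,0.45,1,0],[0.42,0.45,1,0],[0,0,1,0],[0,0,1,0],[0,0,0.8,0],[0,0,0.5,0],[0,0,0.3,0],[0,0,0,0]]]' 50 30
python3 -m handwheel '[[[0,0,0,0],[0,0,0,0],[0,0,0,0],[0,0,0,0],[0,0,0,0]]]' 15 30
python3 -c "
from h import *
plan(.5977,-.0429,.1,26.6)"
```

```text
t: 7.02
tcp_pos: [0.5656, 0.3248, 0.0112]
tool_rot: [0.579, 0.815, -0.0, -0.0]
force: [-0.6, -0.4, 0.4]
finger_gap: 0.585
gripper_force: 0.0
t: 7.65
tcp_pos: [0.5663, 0.3252, 0.0123]
tool_rot: [0.579, 0.815, 0.001, 0.001]
force: [-0.2, 0.2, 5.3]
finger_gap: 0.296
gripper_force: 30.1
t 7.65 tcp [0.5663 0.3252 0.0123] eta 19.20 tilt 0.11 F [-0.2  0.2  5.3] gap 0.296 | turn -1.23 shift -13.73 -5.47 -3.51 q [0.35 0.85 1.49 0.   0.8  0.02]
```

```bash
python3 -m handwheel '[[[0,0,-0.5,0],[0,0,-1,0],[0,0,-1,-0.6],[0,0,-1,-0.63],[-0.98,-0.39,0,0],[-0.98,-0.39,0,0],[-0.98,-0.39,0,0],[-0.98,-0.39,0,0],[-0.98,-0.39,0,0],[-0.98,-0.39,0,0],[-0.98,-0.39,0,0],[-0.98,-0.39,0,0],[-0.98,-0.39,0,0],[-0.98,-0.39,0,0],[-0.98,-0.39,0,0],[-0.98,-0.39,0,0],[0,0,0,0],[0,0,0,0]]]'
python3 - <<'E'
from h import *
plan(.5977,-.0429,.1,26.6)
s=sense();p,d=snapshot("wrist");np.savez("w2.npz",p=p,d=d,t=s["tcp_pos"],r=s["tool_rot"]);cv2.imwrite("pics/w2.png",p[:,:,::-1])
E
```

```text
t: 9.9
tcp_pos: [0.5921, 0.0101, 0.0988]
tool_rot: [0.526, 0.851, 0.0, -0.0]
force: [0.1, -0.6, -0.2]
finger_gap: 0.301
gripper_force: 29.6
t 9.90 tcp [0.5921 0.0101 0.0988] eta 26.56 tilt 0.05 F [ 0.1 -0.6 -0.2] gap 0.301 | turn -0.01 shift -2.00 -0.75 -0.05 q [-0.17  0.66  1.62  0.    0.86 -0.64]
```

View pics/w2.png

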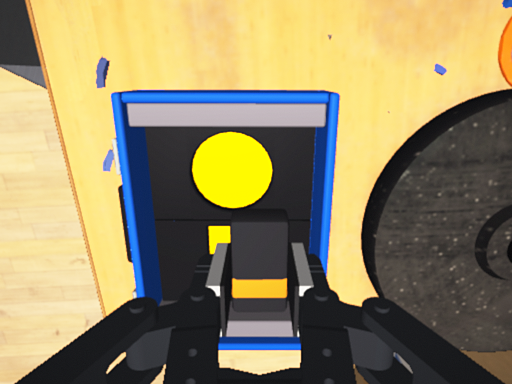

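The wrist view shows the case outline, top rim corners at (114,94) and (338,94), the round pocket at (232,170), and the battery held straight at (260,250). I'll measure the case and where the battery sits in the hand.

```bash
python3 - <<'E'
from h import *
f=np.load("w2.npz");p=f["p"];K,E=pose("wrist",dict(tcp_pos=f["t"],tool_rot=f["r"]))
hsv=cv2.cvtColor(p,cv2.COLOR_RGB2HSV);H,S,V=[hsv[...,i].astype(int) for i in range(3)]
y=(H>=21)&(H<36)&(S>190)&(V>150)
print("round",rect(y,.007,K,E,np.array([232,170])))
b=((H>103)&(H<125)&(S>150)&(V>130));b[:,:110]=0;b[:,342:]=0
# outer rim edges: per-row leftmost/rightmost, top per-column
rows=np.arange(105,285,4);L=[];Rr=[]
for r in rows:
    c=np.where(b[r])[0]
    L.append((c.min(),r));Rr.append((c.max(),r))
cols=np.arange(125,330,4);T=[(c,np.where(b[:,c])[0].min()) for c in cols]
a=np.radians(26.6);X=np.array([-np.sin(a),np.cos(a)]);Y=np.array([np.cos(a),np.sin(a)])
def line(P,ax):
    w=cast(P,.045,K,E)[:,:2];u,v=(w@X,w@Y) if ax else (w@Y,w@X)
    k=np.polyfit(u,v,1)
    for _ in range(3):
        e=np.abs(np.polyval(k,u)-v);m=e<=max(.0015,np.median(e)*2);k=np.polyfit(u[m],v[m],1)
    return k
lk,rk,tk=line(L,1),line(Rr,1),line(T,0)
print("slopes",lk[0],rk[0],tk[0])
xt=tk@[ (lk@[.0,1]+rk@[0,1])/2,1]
yc=lambda x:(lk@[x,1]+rk@[x,1])/2
w=lambda x:(rk@[x,1]-lk@[x,1])
xc=xt-.089;C=X*xc+Y*yc(xc);print("width",w(xc),"centre",C, "ang corr deg",np.degrees(np.arctan([lk[0],rk[0],tk[0]])))
vb=[np.where(b[300:360,c])[0] for c in (225,235,290)];print([300+v.max() if len(v) else None for v in vb])
wb=cast([[232,300+vb[0].max()]],.045,K,E)[0,:2]@X if len(vb[0]) else None;print("length",xt-wb if wb else None)
# battery in hand
m=np.zeros(H.shape,bool);m[200:300,228:292]=1
m&=((V<70)&(np.arange(384)[:,None]>208)&(np.arange(512)>230)&(np.arange(512)<289))
g=cast([[231,211],[288,211],[260,278],[260,297]],.1045,K,E)[:,:2];t=f["t"][:2]
print("bat in tool",((g-t)@X*1000).round(1),((g-t)@Y*1000).round(1))
E
```

```text
round (array([565. ,  18.2,  55.5,  55.2, -27.4]), array([231.5, 169.5]))
slopes 0.00553194177624213 0.0036401194651277066 -0.004689925285919938
width 0.1249869747868842 centre [ 0.58035904 -0.01206973] ang corr deg [ 0.31695368  0.20856256 -0.26871095]
[np.int64(349), np.int64(349), np.int64(349)]
length 0.17550329309000537
bat in tool [ 28.1  28.1  -4.8 -15. ] [-12.9  11.3  -0.6  -0.6]
```

```bash
python3 -c "
from h import *
plan(.5980,-.0446,.0205,26.4)"
```

```text
t 9.95 tcp [0.5921 0.0104 0.0988] eta 26.61 tilt 0.04 F [-0.5 -0.2 -0.2] gap 0.294 | turn 0.04 shift -2.08 -0.77 3.13 q [-0.17  0.66  1.62  0.    0.86 -0.64]
```

```bash
python3 -m handwheel '[[[-0.7,-0.26,0,0.03],[-0.7,-0.26,0,0],[-0.68,-0.25,0,0],[0,0,0.8,0],[0,0,0.8,0],[0,0,0.6,0],[0,0,0.4,0],[0,0,0.3,0],[0,0,0.2,0],[0,0,0,0],[0,0,0,0]]]'
python3 -c "
from h import *
plan(.5980,-.0446,.0195,26.4)"
```

```text
t: 11.32
tcp_pos: [0.5987, -0.0455, 0.0216]
tool_rot: [0.527, 0.85, 0.0, 0.0]
force: [-0.2, -0.6, -0.7]
finger_gap: 0.295
gripper_force: 29.7
t 11.32 tcp [ 0.5987 -0.0455  0.0216] eta 26.41 tilt 0.03 F [-0.2 -0.6 -0.7] gap 0.295 | turn 0.00 shift 0.04 -0.01 0.09 q [-0.26  0.79  1.63  0.    0.72 -0.72]
```

```bash
python3 -m handwheel '[[[0.03,0,0.1,0],[0,0,0.06,0],[0,0,0,0]]]'
python3 -m handwheel '[[[0,0,0,0],[0,0,0,0],[0,0,0,0],[0,0,-0.3,0],[0,0,-1,0],[0,0,-1,0],[0,0,-1,0],[0.5,0,-0.5,0],[0,0,0,0]]]' 48
python3 - <<'E'
from h import *
s=sense();p,d=snapshot("wrist");np.savez("w3.npz",p=p,d=d,t=s["tcp_pos"],r=s["tool_rot"]);cv2.imwrite("pics/w3.png",p[:,:,::-1])
plan(.41,.357,.1,26.6)
plan(.5957,-.0426,.1,26.4)
E
```

```text
t: 11.7
tcp_pos: [0.5987, -0.045, 0.0192]
tool_rot: [0.527, 0.85, 0.0, 0.001]
force: [-2.4, 0.4, 9.5]
finger_gap: 0.295
gripper_force: 30.8
t: 12.82
tcp_pos: [0.5921, -0.0325, 0.1131]
tool_rot: [0.526, 0.85, 0.0, 0.0]
force: [-0.2, -0.1, -0.4]
finger_gap: 0.561
gripper_force: 0.0
t 12.88 tcp [ 0.5919 -0.0329  0.1123] eta 26.46 tilt 0.03 F [-0.6  0.1  0.2] gap 0.563 | turn -0.02 shift 17.20 0.48 0.49 q [-0.24  0.64  1.62 -0.    0.89 -0.71]
t 12.88 tcp [ 0.5919 -0.0329  0.1123] eta 26.46 tilt 0.03 F [-0.6  0.1  0.2] gap 0.563 | turn 0.01 shift -0.42 -0.04 0.49 q [-0.24  0.64  1.62 -0.    0.89 -0.71]
```

View pics/w3.png

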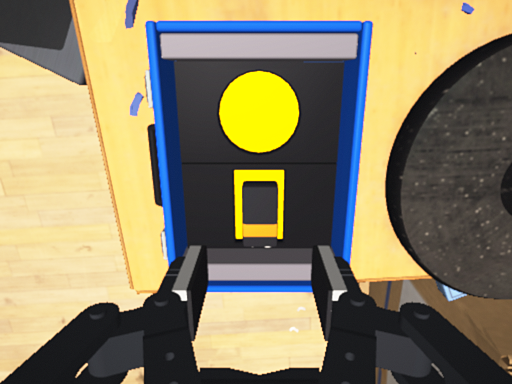

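The battery at (260,214) is in its oblong pocket. I'll check its offset with numbers.

```bash
python3 - <<'E'
from h import *
f=np.load("w3.npz");p=f["p"];K,E=pose("wrist",dict(tcp_pos=f["t"],tool_rot=f["r"]))
a=np.radians(26.4);X=np.array([-np.sin(a),np.cos(a)]);Y=np.array([np.cos(a),np.sin(a)])
C=np.array([.5804,-.0121])
for n,uv,z in[("bat far",[260,181.5],.025),("bat near(orange end)",[260,236],.025),("L",[243,210],.025),("R",[277.5,210],.025),("pocket far lip",[259,169.5],.015),("pocket L",[235,200],.015),("pocket R",[284.5,200],.015)]:
    w=cast(uv,z,K,E)[0,:2]-C;print(n,(w@X*1000).round(1),(w@Y*1000).round(1))
hsv=cv2.cvtColor(p,cv2.COLOR_RGB2HSV);H,S,V=[hsv[...,i].astype(int) for i in range(3)]
y=(H>=21)&(H<36)&(S>190)&(V>150)
print("round",rect(y,.007,K,E,np.array([260,112])))
E
```

```text
bat far -10.9 0.9
bat near(orange end) -52.9 1.0
L -32.3 -11.3
R -32.3 13.5
pocket far lip -4.9 0.2
pocket L -28.3 -17.6
pocket R -28.3 19.1
round (array([565. ,  18.6,  55.9,  55.9, -41.4]), array([258.6, 111.4]))
```

The battery is about 2.5 mm off centre, well within tolerance. Next is the adapter.

```bash
python3 -m handwheel '[[[1,0,0,0],[1,0,0,0],[1,0,0,0],[1,0,0,0],[1,0,0,0],[1,0,0,0],[1,0,0,0],[1,0,0,0],[1,0,0,0],[1,0,0,0],[1,0.1,0,0],[1,0.1,0,0],[1,0.1,0,0],[1,0.1,0,0],[1,0.1,0,0],[1,0,0,0],[1,0,0,0],[0,0,0,0],[0,0,0,0]]]' 80
python3 - <<'E'
from h import *
s=sense();p,d=snapshot("wrist");np.savez("w4.npz",p=p,d=d,t=s["tcp_pos"],r=s["tool_rot"]);cv2.imwrite("pics/w4.png",p[:,:,::-1])
plan(.4066,.3556,.1,26.4)
E
```

```text
t: 15.25
tcp_pos: [0.414, 0.3526, 0.1122]
tool_rot: [0.526, 0.85, -0.0, -0.0]
force: [-0.3, -0.1, -0.2]
finger_gap: 0.94
gripper_force: 0.0
t 15.30 tcp [0.4144 0.3523 0.1122] eta 26.41 tilt 0.03 F [ 1.3 -0.2 -0.6] gap 0.937 | turn 0.00 shift 0.26 -0.22 0.49 q [ 0.5   0.59  1.74 -0.    0.81  0.04]
```

View pics/w4.png

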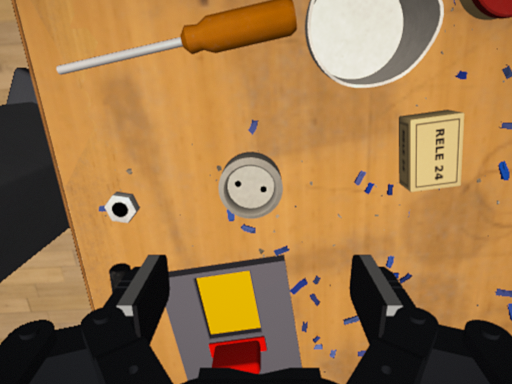

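The adapter's rim circle is at (250.5,186.5) with radius 31.5. The card box top is at (437,151).

```bash
python3 - <<'E'
from h import *
f=np.load("w4.npz");p=f["p"];K,E=pose("wrist",dict(tcp_pos=f["t"],tool_rot=f["r"]))
w=cast([[250.5,186.5],[219,186.5],[282,186.5],[250,218]],.026,K,E)[:,:2];print(w.round(4),np.linalg.norm(w[2]-w[1]),np.linalg.norm(w[3]-w[0]))
b=cast([[412,118],[463,112],[461,186],[412,190]],.022,K,E)[:,:2];print("box",b.mean(0),[np.linalg.norm(b[i]-b[i-1]).round(4) for i in range(4)],[np.degrees(np.arctan2(*(b[i]-b[i-1])[::-1])).round(1) for i in range(4)])
plan(*w[0],.010,26.4)
E
```

```text
[[0.4033 0.3579]
 [0.3837 0.3481]
 [0.423  0.3677]
 [0.4134 0.3364]] 0.04388440132053604 0.023780130509813226
box [0.50749884 0.43555827] [np.float64(0.0509), np.float64(0.0333), np.float64(0.0519), np.float64(0.0343)] [np.float64(124.5), np.float64(33.2), np.float64(-54.4), np.float64(-148.5)]
t 15.30 tcp [0.4144 0.3523 0.1122] eta 26.41 tilt 0.03 F [ 1.3 -0.2 -0.6] gap 0.937 | turn 0.00 shift 0.40 -0.30 4.09 q [ 0.5   0.59  1.74 -0.    0.81  0.04]
```

```bash
python3 -m handwheel '[[[0.2,-0.15,0.5,0],[0.18,-0.15,0.8,0],[0,0,0.9,0],[0,0,0.8,0],[0,0,0.6,0],[0,0,0.4,0],[0,0,0.13,0],[0,0,0,0]]]'
python3 -m handwheel '[[[0,0,0,0],[0,0,0,0],[0,0,0,0],[0,0,0,0],[0,0,0,0],[0,0,0,0]]]' 32 30
python3 -m handwheel '[[[0,0,-0.3,0],[0,0,-1,0],[0,0,-1,0],[0,0,-1,0],[-1,0,-0.5,0],[-1,0,0,0],[-1,0,0,0],[-1,0,0,0],[-1,0,0,0],[-1,0,0,0],[-1,0,0,0],[-1,0,0,0],[-1,0,0,0],[-1,0,0,0],[0,0,0,0],[0,0,0,0]]]'
python3 -c "
from h import *
plan(.565,.0184,.1,26.4)
s=sense();p,d=snapshot('wrist');np.savez('w5.npz',p=p,d=d,t=s['tcp_pos'],r=s['tool_rot']);cv2.imwrite('pics/w5.png',p[:,:,::-1])"
```

```text
t: 16.3
tcp_pos: [0.404, 0.3578, 0.0091]
tool_rot: [0.527, 0.85, 0.0, 0.0]
force: [-0.1, 0.6, -0.0]
finger_gap: 0.931
gripper_force: 0.0
t: 17.05
tcp_pos: [0.4041, 0.3579, 0.0098]
tool_rot: [0.527, 0.85, 0.0, 0.0]
force: [-1.0, -0.7, 5.8]
finger_gap: 0.521
gripper_force: 30.5
t: 19.05
tcp_pos: [0.5143, 0.1341, 0.104]
tool_rot: [0.527, 0.85, -0.0, -0.001]
force: [-0.7, 0.9, -1.0]
finger_gap: 0.52
gripper_force: 31.1
t 19.05 tcp [0.5143 0.1341 0.104 ] eta 26.39 tilt 0.07 F [-0.7  0.9 -1. ] gap 0.52 | turn -0.00 shift -5.05 -0.24 0.16 q [ 0.04  0.59  1.78  0.    0.77 -0.42]
```

View pics/w5.png

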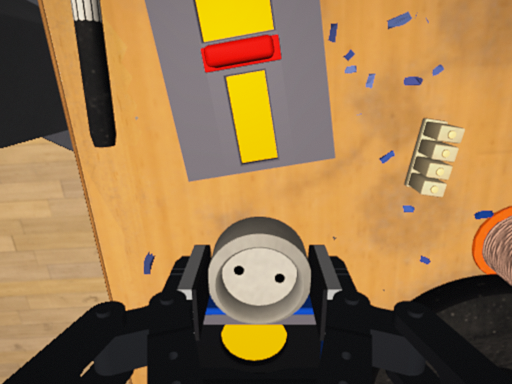

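The adapter is held upright, with its rim centred near (260,273). I'll work out its offset in the hand.

```bash
python3 - <<'E'
from h import *
f=np.load("w5.npz");K,E=pose("wrist",dict(tcp_pos=f["t"],tool_rot=f["r"]))
a=np.radians(26.4);X=np.array([-np.sin(a),np.cos(a)]);Y=np.array([np.cos(a),np.sin(a)])
w=cast([[260,273],[208,273],[311,273],[260,324]],.1202,K,E)[:,:2]-f["t"][:2];print((w@X*1000).round(1),(w@Y*1000).round(1))
d=np.array([w[3]@X+.023,0]);o=X*(w[3]@X+.023)+Y*((w[1]+w[2])/2@Y);print(o)
plan(.565-o[0],.0184-o[1],.018,26.4)
E
```

```text
[  4.4   4.4   4.4 -21.5] [ -0.6 -22.3  20.8  -0.6]
[-0.00139414  0.00102256]
t 19.10 tcp [0.5142 0.1344 0.104 ] eta 26.43 tilt 0.06 F [ 0.  -0.4 -1.1] gap 0.525 | turn 0.00 shift -5.12 -0.21 3.44 q [ 0.05  0.59  1.78  0.    0.77 -0.42]
```

```bash
python3 -m handwheel '[[[-1,-0.05,0,0],[-1,-0.05,0,0],[-1,-0.05,0,0],[-1,-0.05,0,0],[-1,0,0,0],[-0.15,0,0,0],[0,0,0.8,0],[0,0,0.8,0],[0,0,0.7,0],[0,0,0.5,0],[0,0,0.3,0],[0,0,0.2,0],[0,0,0.12,0],[0,0,0.1,0],[0,0,0,0]]]'
python3 -c "
from h import *
plan(.5664,.0174,.0168,26.4)"
```

```text
t: 20.98
tcp_pos: [0.5672, 0.0176, 0.0188]
tool_rot: [0.527, 0.85, 0.0, -0.0]
force: [-5.4, 5.3, 17.5]
finger_gap: 0.521
gripper_force: 32.9
t 20.98 tcp [0.5672 0.0176 0.0188] eta 26.39 tilt 0.08 F [-5.4  5.3 17.5] gap 0.521 | turn -0.00 shift 0.01 -0.03 0.08 q [-0.17  0.77  1.72  0.    0.65 -0.63]
```

```bash
python3 -m handwheel '[[[0,0,-0.08,0],[0,0,0,0],[0,0,0,0],[0,0,0,0],[0,0,-0.3,0],[0,0,-1,0],[0,0,-1,0],[0,0,-1,0],[0.3,0,-0.8,0],[0,0,0,0],[0,0,0,0]]]' 62
python3 -c "
from h import *
plan(.4603,.2146,.1,-54.1)
s=sense();p,d=snapshot('wrist');np.savez('w6.npz',p=p,d=d,t=s['tcp_pos'],r=s['tool_rot']);cv2.imwrite('pics/w6.png',p[:,:,::-1])"
```

```text
t: 22.35
tcp_pos: [0.5641, 0.0229, 0.1202]
tool_rot: [0.527, 0.85, -0.0, -0.0]
force: [-1.3, -0.5, -0.5]
finger_gap: 0.725
gripper_force: 0.0
t 22.35 tcp [0.5641 0.0229 0.1202] eta 26.41 tilt 0.04 F [-1.3 -0.5 -0.5] gap 0.725 | turn 13.42 shift 1.13 -8.65 0.81 q [-0.16  0.6   1.68 -0.    0.86 -0.62]
```

View pics/w6.png

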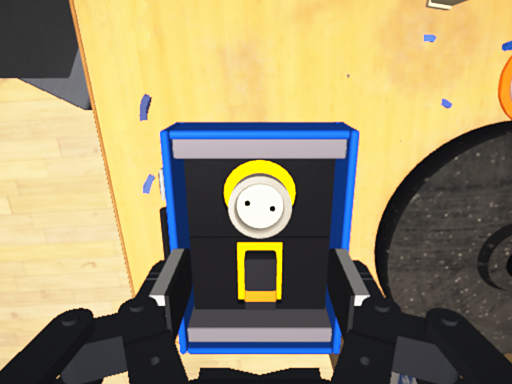

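The adapter rim at (260,206) sits in the round pocket. I'll check the offset.

```bash
python3 - <<'E'
from h import *
f=np.load("w6.npz");p=f["p"];K,E=pose("wrist",dict(tcp_pos=f["t"],tool_rot=f["r"]))
a=np.radians(26.4);X=np.array([-np.sin(a),np.cos(a)]);Y=np.array([np.cos(a),np.sin(a)]);C=np.array([.5804,-.0121])
for n,uv,z in[("rim c",[260,206],.033),("rim near",[260,238],.033),("L",[228.5,206],.033),("R",[292,206],.033),("pocket far",[260,160],.015),("pL",[223.5,192],.015),("pR",[296,192],.015)]:
    w=cast(uv,z,K,E)[0,:2]-C;print(n,(w@X*1000).round(1),(w@Y*1000).round(1))
d=f["d"];print([d[int(v),int(u)] for u,v in((241,232),(260,234),(275,232),(260,178))])
E
```

```text
rim c 33.2 0.5
rim near 8.0 0.5
L 33.2 -22.0
R 33.3 23.3
pocket far 62.5 0.4
pL 37.7 -27.2
pR 37.7 27.8
[np.float32(0.27279776), np.float32(0.2493459), np.float32(0.24951959), np.float32(0.24306047)]
```

```bash
python3 -m handwheel '[[[0,0,0,0.96],[0,0,0,0.96],[0,0,0,0.96],[0,0,0,0.96],[0,0,0,0.96],[0,0,0,0.96],[0,0,0,0.96],[0,0,0,0.96],[0,0,0,0.96],[0,0,0,0.96],[0,0,0,0.96],[0,0,0,0.96],[0,0,0,0.96],[0,0,0,0.94]]]' 60
python3 -m handwheel '[[[0.12,-0.96,0,0],[0.12,-0.96,0,0],[0.13,-0.96,0,0],[0.13,-0.96,0,0],[0.13,-0.96,0,0],[0.13,-0.96,0,0],[0.13,-0.96,0,0],[0.13,-0.96,0,0],[0.13,-0.96,0,0],[0,0,0,0],[0,0,0,0]]]'
python3 -c "
from h import *
plan(.4603,.2146,.1,-54.1)
s=sense();p,d=snapshot('wrist');np.savez('w7.npz',p=p,d=d,t=s['tcp_pos'],r=s['tool_rot']);cv2.imwrite('pics/w7.png',p[:,:,::-1])"
```

```text
t: 24.15
tcp_pos: [0.5639, 0.0228, 0.1193]
tool_rot: [0.952, 0.306, -0.001, -0.001]
force: [0.7, 0.1, -0.6]
finger_gap: 0.7
gripper_force: 0.0
t: 25.52
tcp_pos: [0.4606, 0.2152, 0.1205]
tool_rot: [0.951, 0.309, -0.0, 0.0]
force: [-0.1, -0.2, 0.5]
finger_gap: 0.704
gripper_force: 0.0
t 25.52 tcp [0.4606 0.2152 0.1205] eta -54.02 tilt 0.01 F [-0.1 -0.2  0.5] gap 0.704 | turn 0.01 shift -0.02 0.01 0.82 q [ 0.22  0.54  1.82 -0.    0.77  1.16]
```

View pics/w7.png

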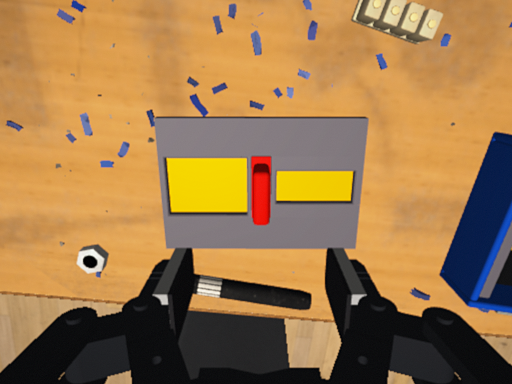

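The divider is square in view, with corners near (155,117), (367,117), (356,248) and (168,248) and the fin at (261,190). I'll measure it.

```bash
python3 - <<'E'
from h import *
f=np.load("w7.npz");p=f["p"];K,E=pose("wrist",dict(tcp_pos=f["t"],tool_rot=f["r"]))
hsv=cv2.cvtColor(p,cv2.COLOR_RGB2HSV);H,S,V=[hsv[...,i].astype(int) for i in range(3)]
y=(H>=21)&(H<36)&(S>190)&(V>150)
a,b=rect(y,.003,K,E,np.array([207,186]))[0],rect(y,.003,K,E,np.array([315,186]))[0];m=(a+b)/2;print(a,b,m,np.degrees(np.arctan2(b[1]-a[1],b[0]-a[0])),np.hypot(*(b-a)[:2]))
r=cast([[155,117],[367,117],[356,248],[168,248]],.01,K,E)[:,:2];print(r.mean(0),[np.linalg.norm(r[i]-r[i-1]).round(4) for i in range(4)],[np.degrees(np.arctan2(*(r[i]-r[i-1])[::-1])).round(1) for i in range(4)])
plan(r.mean(0)[0],r.mean(0)[1],.014,-54.1)
E
```

```text
[434.8 248.5  61.9  44.  -54. ] [484.2 179.7  59.3  24.1 -54. ] [459.5  214.1   60.6   34.05 -54.  ] -54.320773768130806 84.69828805826006
[0.46083536 0.21436827] [np.float64(0.1058), np.float64(0.1531), np.float64(0.1058), np.float64(0.1543)] [np.float64(36.2), np.float64(-54.0), np.float64(-143.2), np.float64(126.0)]
t 25.57 tcp [0.461  0.2149 0.1206] eta -54.08 tilt 0.01 F [ 0.4 -0.3 -0.7] gap 0.702 | turn 0.00 shift -0.02 0.01 4.26 q [ 0.22  0.54  1.82 -0.    0.77  1.16]
```

```bash
python3 -m handwheel '[[[-0.02,0,0.9,0],[0,0,1,0],[0,0,0.9,0],[0,0,0.7,0],[0,0,0.5,0],[0,0,0.2,0],[0,0,0,0]]]' 50 60
python3 -m handwheel '[[[0,0,0,0],[0,0,0,0],[0,0,0,0],[0,0,0,0],[0,0,0,0],[0,0,0,0],[0,0,0,0]]]' 3 60
python3 -m handwheel '[[[0,0,-0.3,0],[0,0,-0.7,0],[0,0,-1,0],[0,0,-1,0],[0,0,-0.5,0],[0,0,0,0]]]'
python3 -c "
from h import *
plan(.5804,-.0121,.1,-63.6)
"
```

```text
t: 26.45
tcp_pos: [0.4609, 0.2144, 0.0155]
tool_rot: [0.951, 0.308, -0.0, -0.0]
force: [-1.1, 0.1, 0.1]
finger_gap: 0.586
gripper_force: 0.0
t: 27.32
tcp_pos: [0.4611, 0.2147, 0.0163]
tool_rot: [0.951, 0.308, 0.001, 0.0]
force: [-1.6, -0.4, 5.4]
finger_gap: 0.125
gripper_force: 60.6
t: 28.08
tcp_pos: [0.461, 0.2147, 0.1037]
tool_rot: [0.951, 0.308, 0.001, 0.0]
force: [-1.1, 0.2, -3.3]
finger_gap: 0.127
gripper_force: 59.6
t 28.07 tcp [0.461  0.2147 0.1037] eta -54.12 tilt 0.09 F [-1.1  0.2 -3.3] gap 0.127 | turn 1.58 shift 0.24 10.25 0.15 q [0.22 0.57 1.84 0.   0.73 1.16]
```

```bash
python3 -m handwheel '[[[0,0,0,0.8],[0,0,0,0.78],[0.03,1,0,0],[0.03,1,0,0],[0.03,1,0,0],[0.03,1,0,0],[0.03,1,0,0],[0.03,1,0,0],[0.03,1,0,0],[0.03,1,0,0],[0,1,0,0],[0,0.75,0,0],[0,0.5,0,0],[0,0,0,0],[0,0,0,0]]]'
python3 -c "
from h import *
plan(.5804,-.0121,.1,-63.6)
s=sense();p,d=snapshot('wrist');np.savez('w8.npz',p=p,d=d,t=s['tcp_pos'],r=s['tool_rot']);cv2.imwrite('pics/w8.png',p[:,:,::-1])"
```

```text
t: 29.95
tcp_pos: [0.5793, -0.0116, 0.103]
tool_rot: [0.974, 0.229, -0.001, -0.0]
force: [-0.2, 0.4, -2.4]
finger_gap: 0.121
gripper_force: 59.5
t 29.95 tcp [ 0.5793 -0.0116  0.103 ] eta -63.58 tilt 0.07 F [-0.2  0.4 -2.4] gap 0.121 | turn 0.00 shift 0.03 0.04 0.12 q [-0.21  0.64  1.66  0.    0.85  0.9 ]
```

View pics/w8.png

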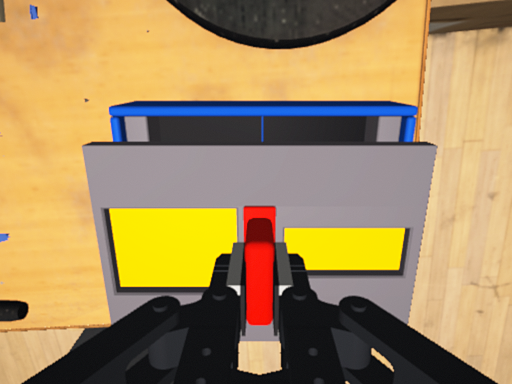

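The held divider's far edge runs (84,143) to (436,144). Behind it the case's far rim runs (110,105) to (417,105). I'll compare the two centres.

```bash
python3 - <<'E'
from h import *
f=np.load("w8.npz");p=f["p"];K,E=pose("wrist",dict(tcp_pos=f["t"],tool_rot=f["r"]))
a=np.radians(-63.6);X=np.array([-np.sin(a),np.cos(a)]);Y=np.array([np.cos(a),np.sin(a)]);t=f["t"][:2]
hsv=cv2.cvtColor(p,cv2.COLOR_RGB2HSV);H,S,V=[hsv[...,i].astype(int) for i in range(3)]
b=(H>103)&(H<125)&(S>150)&(V>90);b[:90]=0;b[145:]=0
def topline(m,cols):return np.array([(c,np.where(m[:,c])[0].min()) for c in cols])
T=topline(b,range(125,405,5));w=cast(T,.045,K,E)[:,:2]-t;k=np.polyfit(w@Y,w@X,1);print("case far edge x %.1f slope deg %.2f"%(k[1]*1e3,np.degrees(np.arctan(k[0]))))
for r in(120,125,130,135):
    c=np.where(b[r])[0];q=cast([[c.min(),r],[c.max(),r]],.045,K,E)[:,:2]-t;print("case sides",r,c.min(),c.max(),(q@Y*1e3).round(1),(q@Y).mean().round(4))
g=np.abs(np.diff(V.astype(int),axis=0));g=(V<150)&(S<70)
zt=.0967
D=[]
for c in range(100,425,5):
    col=V[136:152,c];D.append((c,136+np.argmin(col)))
print(D[::8])
w=cast(np.array(D),zt,K,E)[:,:2]-t;k=np.polyfit(w@Y,w@X,1);print("div far x %.1f slope %.2f"%(k[1]*1e3,np.degrees(np.arctan(k[0]))))
q=cast([[84,145],[436,145],[98,230],[422,230]],zt,K,E)[:,:2]-t;print("div sides",(q@Y*1e3).round(1))
y=(H>=21)&(H<36)&(S>190)&(V>150)
for u in((172,248),(344,249)):print(rect(y,zt-.007,K,E,np.array(u)))
print(t)
E
```

```text
case far edge x 64.8 slope deg 0.29
case sides 120 111 414 [-85.9  87.8] 0.001
case sides 125 111 414 [-86.3  88.2] 0.001
case sides 130 112 413 [-86.1  88. ] 0.001
case sides 135 113 412 [-85.9  87.9] 0.001
[(100, np.int64(143)), (140, np.int64(143)), (180, np.int64(143)), (220, np.int64(142)), (260, np.int64(143)), (300, np.int64(140)), (340, np.int64(137)), (380, np.int64(143)), (420, np.int64(143))]
div far x 53.8 slope 0.39
div sides [-77.   75.9 -77.   76. ]
(array([558.2,  26.1,  61.5,  43.4, -63.6]), array([171. , 243.6]))
(array([596. , -49.6,  59.1,  23.1, -63.6]), array([345.5, 246.9]))
[ 0.57933184 -0.01162861]
```

```bash
python3 -m handwheel '[[[0.06,0.07,0,-0.02],[0,0,0.7,0],[0,0,0.5,0],[0,0,0.3,0],[0,0,0.2,0],[0,0,0.15,0],[0,0,0,0]]]'
python3 -c "
from h import *
plan(.5804,-.0121,.0543,-63.6)"
```

```text
t: 30.88
tcp_pos: [0.5822, -0.0132, 0.0567]
tool_rot: [0.973, 0.229, -0.0, -0.0]
force: [0.5, -0.2, -2.5]
finger_gap: 0.126
gripper_force: 59.6
t 30.88 tcp [ 0.5822 -0.0132  0.0567] eta -63.48 tilt 0.01 F [ 0.5 -0.2 -2.5] gap 0.126 | turn 0.02 shift -0.04 -0.07 0.09 q [-0.21  0.72  1.67  0.    0.75  0.89]
```

```bash
python3 -m handwheel '[[[0,0,0.08,0],[0,0,0.05,0],[0,0,0,0]]]'
python3 -m handwheel '[[[0,0,0,0],[0,0,0,0],[0,0,0,0],[0,0,-0.3,0],[0,0,-1,0],[0,0,-1,0],[0,0,-1,0],[0,0,-0.5,0],[0,0,0,0]]]' 45
python3 -c "
from h import *
plan(.5804,-.0121,.0543,-63.6)
s=sense();p,d=snapshot('wrist');np.savez('w9.npz',p=p,d=d,t=s['tcp_pos'],r=s['tool_rot']);cv2.imwrite('pics/w9.png',p[:,:,::-1])"
```

```text
t: 31.25
tcp_pos: [0.5824, -0.0133, 0.0543]
tool_rot: [0.973, 0.229, 0.0, 0.0]
force: [-1.7, -0.3, 3.3]
finger_gap: 0.125
gripper_force: 60.3
t: 32.38
tcp_pos: [0.5828, -0.0133, 0.1495]
tool_rot: [0.973, 0.229, 0.001, 0.0]
force: [-0.6, -0.4, 0.1]
finger_gap: 0.526
gripper_force: 0.0
t 32.38 tcp [ 0.5828 -0.0133  0.1495] eta -63.48 tilt 0.13 F [-0.6 -0.4  0.1] gap 0.526 | turn 0.02 shift -0.06 -0.08 3.81 q [-0.21  0.58  1.62  0.    0.95  0.89]
```

View pics/w9.png

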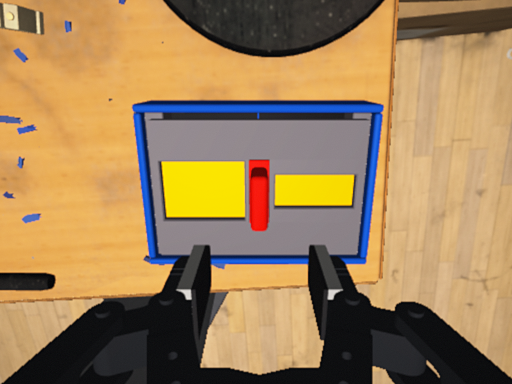

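The divider lies inside the rim with its pockets at (205,189) and (314,190). I'll measure its centre and pockets and plan the card box.

```bash
python3 - <<'E'
from h import *
f=np.load("w9.npz");p=f["p"];K,E=pose("wrist",dict(tcp_pos=f["t"],tool_rot=f["r"]))
hsv=cv2.cvtColor(p,cv2.COLOR_RGB2HSV);H,S,V=[hsv[...,i].astype(int) for i in range(3)]
y=(H>=21)&(H<36)&(S>190)&(V>150)
a,b=[rect(y,.041,K,E,np.array(u))[0] for u in((205,189),(314,190))]
print("wide",a,"narrow",b,"mid",((a+b)/2)[:2],"sep",np.hypot(*(b-a)[:2]),"ang",np.degrees(np.arctan2(b[1]-a[1],b[0]-a[0])))
r=cast([[149,120],[370,120],[358,256],[159,256]],.048,K,E)[:,:2];print("div corners",r.mean(0),[np.linalg.norm(r[i]-r[i-1]).round(4) for i in range(4)])
r=cast([[135,103],[381,104],[365,262],[151,262]],.045,K,E)[:,:2];print("case rim",r.mean(0),[np.linalg.norm(r[i]-r[i-1]).round(4) for i in range(4)])
d=f["d"]
def pt(u,v):
    q=np.array([(u-K[0,2])/K[0,0],-(v-K[1,2])/K[1,1],-1])*d[v,u];return (E[:3,:3]@q+E[:3,3]).round(4)[2]
print("heights",[pt(*u) for u in((160,130),(360,130),(350,245),(170,245),(260,130))])
plan(.5075,.4356,.1,35.6)
E
```

```text
wide [561.6  24.6  61.8  43.6 -63.5] narrow [598.9 -51.3  59.7  24.3 -63.5] mid [580.25 -13.35] sep 84.57008927510954 ang -63.828832165037774
div corners [ 0.58065641 -0.01345782] [np.float64(0.107), np.float64(0.1544), np.float64(0.1071), np.float64(0.1587)]
case rim [ 0.58204946 -0.01198189] [np.float64(0.1254), np.float64(0.1714), np.float64(0.1249), np.float64(0.1739)]
heights [np.float64(0.0479), np.float64(0.0477), np.float64(0.0466), np.float64(0.0472), np.float64(0.0477)]
t 32.42 tcp [ 0.582  -0.0132  0.1486] eta -63.48 tilt 0.01 F [ 0.7  0.2 -1.3] gap 0.525 | turn -16.51 shift 16.33 8.03 1.94 q [-0.21  0.58  1.62  0.    0.95  0.89]
```

```bash
python3 -m handwheel '[[[0,0,0,-0.97],[0,0,0,-0.97],[0,0,0,-0.97],[0,0,0,-0.97],[0,0,0,-0.97],[0,0,0,-0.97],[0,0,0,-0.97],[0,0,0,-0.97],[0,0,0,-0.97],[0,0,0,-0.97],[0,0,0,-0.97],[0,0,0,-0.97],[0,0,0,-0.97],[0,0,0,-0.97],[0,0,0,-0.97],[0,0,0,-0.97],[0,0,0,-0.97]]]' 60 30
python3 -m handwheel '[[[1,0.47,0,0],[1,0.47,0,0],[1,0.47,0.1,0],[1,0.47,0.2,0],[1,0.47,0.2,0],[1,0.47,0.2,0],[1,0.47,0.2,0],[1,0.47,0.2,0],[1,0.47,0.2,0],[1,0.47,0.2,0],[1,0.47,0.2,0],[1,0.47,0.1,0],[1,0.47,0,0],[1,0.47,0,0],[1,0.47,0,0],[1,0.47,0,0],[0.3,0.47,0,0],[0,0,0,0],[0,0,0,0]]]'
python3 -c "
from h import *
plan(.5075,.4356,.01,35.6)
s=sense();p,d=snapshot('wrist');np.savez('w10.npz',p=p,d=d,t=s['tcp_pos'],r=s['tool_rot']);cv2.imwrite('pics/w10.png',p[:,:,::-1])"
```

```text
t: 34.55
tcp_pos: [0.5812, -0.013, 0.147]
tool_rot: [0.457, 0.89, -0.0, -0.001]
force: [-0.7, 0.5, -0.4]
finger_gap: 0.705
gripper_force: 0.0
t: 36.92
tcp_pos: [0.5085, 0.4334, 0.103]
tool_rot: [0.459, 0.889, -0.001, -0.0]
force: [0.4, 0.0, -0.1]
finger_gap: 0.702
gripper_force: 0.0
t 36.92 tcp [0.5085 0.4334 0.103 ] eta 35.42 tilt 0.09 F [ 0.4  0.  -0.1] gap 0.702 | turn -0.03 shift 0.09 0.02 3.72 q [ 0.54  0.74  1.42 -0.    0.99 -0.08]
```

View pics/w10.png

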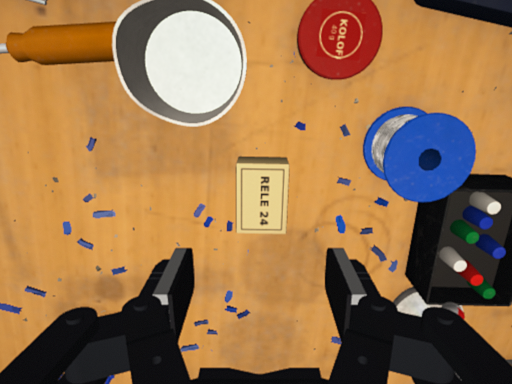

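The card box is square between the fingers, with its top face spanning (238,165) to (287,234).

```bash
python3 - <<'E'
from h import *
f=np.load("w10.npz");K,E=pose("wrist",dict(tcp_pos=f["t"],tool_rot=f["r"]))
b=cast([[238,165],[289,165],[287,234],[237,234]],.022,K,E)[:,:2];c=b.mean(0);print(c,[np.linalg.norm(b[i]-b[i-1]).round(4) for i in range(4)],[np.degrees(np.arctan2(*(b[i]-b[i-1])[::-1])).round(1) for i in range(4)])
plan(*c,.010,35.8)
E
```

```text
[0.50900829 0.43514057] [np.float64(0.0507), np.float64(0.034), np.float64(0.0506), np.float64(0.0357)] [np.float64(123.5), np.float64(35.5), np.float64(-54.6), np.float64(-144.5)]
t 36.98 tcp [0.5086 0.4334 0.1032] eta 35.40 tilt 0.07 F [-0.1  0.3  0.8] gap 0.706 | turn -0.07 shift 0.05 0.06 3.73 q [ 0.54  0.74  1.42 -0.    0.99 -0.08]
```

```bash
python3 -m handwheel '[[[0.06,0.05,0.8,0],[0,0,1,0],[0,0,0.9,0],[0,0,0.6,0],[0,0,0.38,0],[0,0,0,0],[0,0,0,0]]]' 60 30
python3 -m handwheel '[[[0,0,0,0],[0,0,0,0],[0,0,0,0],[0,0,0,0],[0,0,0,0],[0,0,0,0]]]' 22 30
python3 -m handwheel '[[[0,0,-0.3,0],[0,0,-1,0],[0,0,-1,0],[0,0,-1,0],[0,0,-0.5,0],[0,0,0,0]]]'
python3 -c "
from h import *
plan(.5618,.0242,.1,26.4)"
```

```text
t: 37.85
tcp_pos: [0.5092, 0.4369, 0.0123]
tool_rot: [0.458, 0.889, 0.001, 0.0]
force: [1.1, -0.0, 0.5]
finger_gap: 0.701
gripper_force: 0.0
t: 38.6
tcp_pos: [0.5093, 0.437, 0.0126]
tool_rot: [0.458, 0.889, 0.001, 0.0]
force: [-0.1, 0.3, 5.4]
finger_gap: 0.411
gripper_force: 31.2
t: 39.35
tcp_pos: [0.5089, 0.4368, 0.1073]
tool_rot: [0.458, 0.889, 0.001, 0.0]
force: [-0.3, 0.6, -0.5]
finger_gap: 0.411
gripper_force: 30.6
t 39.35 tcp [0.5089 0.4368 0.1073] eta 35.46 tilt 0.08 F [-0.3  0.6 -0.5] gap 0.411 | turn 1.51 shift -15.72 -5.44 0.29 q [ 0.54  0.73  1.41 -0.    1.   -0.08]
```

```bash
python3 -m handwheel '[[[0,0,0,0.8],[0,0,0,0.71],[-1,-0.39,0,0],[-1,-0.39,0,0],[-1,-0.39,0,0],[-1,-0.39,0,0],[-1,-0.39,0,0],[-1,-0.39,0,0],[-1,-0.39,0,0],[-1,-0.39,0,0],[-1,-0.39,0,0],[-1,-0.39,0,0],[-1,-0.39,0,0],[-1,-0.39,0,0],[-1,-0.39,0,0],[-0.7,-0.37,0,0],[0,0,0,0],[0,0,0,0]]]'
python3 -c "
from h import *
plan(.5618,.0242,.1,26.4)
s=sense();p,d=snapshot('wrist');np.savez('w11.npz',p=p,d=d,t=s['tcp_pos'],r=s['tool_rot']);cv2.imwrite('pics/w11.png',p[:,:,::-1])"
```

```text
t: 41.6
tcp_pos: [0.5387, 0.0698, 0.1063]
tool_rot: [0.527, 0.85, -0.0, -0.0]
force: [-0.1, 0.8, -0.8]
finger_gap: 0.413
gripper_force: 30.6
t 41.60 tcp [0.5387 0.0698 0.1063] eta 26.40 tilt 0.05 F [-0.1  0.8 -0.8] gap 0.413 | turn 0.00 shift -2.05 0.02 0.25 q [-0.08  0.6   1.75  0.    0.79 -0.54]
```

View pics/w11.png

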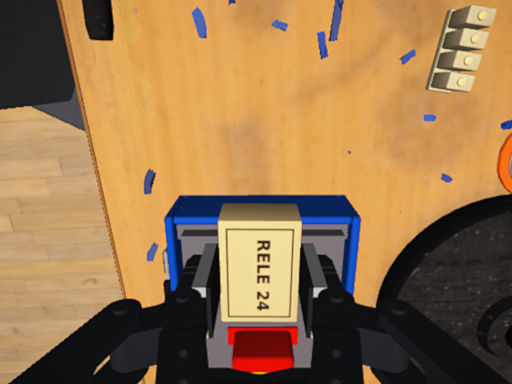

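The box is held straight, with its top face spanning (220,222) to (300,323). That was my last picture, so from here I'll check with numbers only.

```bash
python3 - <<'E'
from h import *
f=np.load("w11.npz");K,E=pose("wrist",dict(tcp_pos=f["t"],tool_rot=f["r"]))
a=np.radians(26.4);X=np.array([-np.sin(a),np.cos(a)]);Y=np.array([np.cos(a),np.sin(a)])
w=cast([[219,222],[301,222],[299,323],[221,323]],.1157,K,E)[:,:2]-f["t"][:2];print((w@X*1e3).round(1),(w@Y*1e3).round(1))
o=w.mean(0);print(o@X,o@Y)
T=np.array([.5618,.0242])-o;plan(*T,.054,26.4)
E
```

```text
[ 24.6  24.6 -26.5 -26.6] [-17.8  16.6  17.6 -18.7]
-0.0009542192042849664 -0.0005818981696935116
t 41.65 tcp [0.5388 0.0701 0.1064] eta 26.44 tilt 0.04 F [ 0.2 -0.2 -0.4] gap 0.408 | turn 0.01 shift -2.02 0.03 2.10 q [-0.08  0.6   1.75  0.    0.79 -0.54]
```

```bash
python3 -m handwheel '[[[-1,0.02,0,0],[-1,0.01,0,0],[-0.02,0,0.5,0],[0,0,0.6,0],[0,0,0.4,0],[0,0,0.3,0],[0,0,0.2,0],[0,0,0.08,0],[0,0,0,0],[0,0,0,0]]]'
python3 -c "
from h import *
plan(.5624,.0253,.0536,26.4)"
```

```text
t: 42.9
tcp_pos: [0.5625, 0.0243, 0.0549]
tool_rot: [0.527, 0.85, 0.0, 0.0]
force: [-0.2, -0.5, -0.4]
finger_gap: 0.406
gripper_force: 30.6
t 42.90 tcp [0.5625 0.0243 0.0549] eta 26.40 tilt 0.04 F [-0.2 -0.5 -0.4] gap 0.406 | turn -0.00 shift 0.04 0.01 0.05 q [-0.16  0.7   1.72  0.    0.71 -0.62]
```

```bash
python3 -m handwheel '[[[0.03,0,0.05,0],[0,0,0.03,0],[0,0,0,0]]]'
python3 -m handwheel '[[[0,0,0,0],[0,0,0,0],[0,0,0,0],[0,0,-0.3,0],[0,0,-1,0],[0,0,-1,0],[0,0,-1,0],[0,0,0,0]]]' 50
python3 - <<'E'
from h import *
s=sense();p,d=snapshot("wrist");np.savez("w12.npz",p=p,d=d,t=s["tcp_pos"],r=s["tool_rot"])
K,E=pose("wrist",s);yy,xx=np.mgrid[:384:1,:512:1]
q=np.stack([(xx-K[0,2])/K[0,0],-(yy-K[1,2])/K[1,1],-np.ones_like(d)],-1)*d[...,None];P=q@E[:3,:3].T+E[:3,3]
a=np.radians(26.4);X=np.array([-np.sin(a),np.cos(a)]);Y=np.array([np.cos(a),np.sin(a)])
r=P[...,:2]-[.5618,.0242];near=(abs(r@X)<.034)&(abs(r@Y)<.03)&(P[...,2]>.056)&(P[...,2]<.07)
k=P[near];print("box top z",k[:,2].min(),np.median(k[:,2]),k[:,2].max(),"n",near.sum())
print("box",rect(near,.063,K,E), "fit",np.linalg.lstsq(np.c_[k[:,:2],np.ones(len(k))],k[:,2],rcond=None)[0])
plan(.6068,.2125,.12,17)
E
```

```text
t: 43.28
tcp_pos: [0.5622, 0.025, 0.0536]
tool_rot: [0.527, 0.85, 0.0, 0.001]
force: [-0.3, -1.2, 6.0]
finger_gap: 0.407
gripper_force: 31.2
t: 44.28
tcp_pos: [0.5635, 0.0249, 0.1372]
tool_rot: [0.527, 0.85, 0.001, 0.002]
force: [-0.4, 0.4, -0.4]
finger_gap: 0.583
gripper_force: 0.0
box top z 0.05601377263215687 0.06212824534851233 0.06434161365782615 n 3897
box (array([560.9,  25.4,  52.4,  35.8, -64.2]), array([257.2, 201.5])) fit [ 0.00576823 -0.00988213  0.05904094]
t 44.33 tcp [0.5624 0.025  0.1359] eta 26.40 tilt 0.13 F [ 0.1 -0.4 -0.4] gap 0.585 | turn 1.57 shift 6.65 3.89 0.64 q [-0.15  0.57  1.68 -0.    0.89 -0.61]
```

The box is seated, flat and 1.5 mm from the pocket centre. Next is the strip.

```bash
python3 -m handwheel '[[[0,0,0,0.8],[0,0,0,0.77],[0.95,0.56,0.05,0],[0.95,0.56,0.1,0],[0.95,0.56,0.1,0],[0.95,0.56,0.1,0],[0.95,0.56,0.1,0],[0.95,0.56,0.1,0],[0.95,0.56,0.1,0],[0,0,0,0],[0,0,0,0]]]' 45
python3 - <<'E'
from h import *
s=sense();p,d=snapshot("wrist");np.savez("w13.npz",p=p,d=d,t=s["tcp_pos"],r=s["tool_rot"])
K,E=pose("wrist",s);yy,xx=np.mgrid[:384:1,:512:1]
q=np.stack([(xx-K[0,2])/K[0,0],-(yy-K[1,2])/K[1,1],-np.ones_like(d)],-1)*d[...,None];P=q@E[:3,:3].T+E[:3,3]
r=P[...,:2]-[.6068,.2125]
for zl in(.006,.015,.024):
    m=(np.hypot(r[...,0],r[...,1])<.04)&(P[...,2]>zl)&(P[...,2]<.04);k=P[m]
    (x,y),(w,h),th=cv2.minAreaRect((k[:,:2]*1000).astype(np.float32));print(zl,m.sum(),x,y,w,h,th,"zmax",k[:,2].max(),k[:,:2].mean(0))
hsv=cv2.cvtColor(p,cv2.COLOR_RGB2HSV);H,S,V=[hsv[...,i].astype(int) for i in range(3)]
m=(np.hypot(r[...,0],r[...,1])<.05)&(S<120)&(V>120)
m=cv2.morphologyEx(m.astype(np.uint8),cv2.MORPH_CLOSE,np.ones((7,7)))
for z in(.01,.03):print("col",z,rect(m,z,K,E))
plan(.6068,.2125,.012,17)
E
```

```text
t: 45.7
tcp_pos: [0.6061, 0.2121, 0.1177]
tool_rot: [0.595, 0.804, -0.001, -0.001]
force: [0.1, -0.5, -0.5]
finger_gap: 0.528
gripper_force: 0.0
0.006 1509 607.0867309570312 213.82565307617188 15.990781784057617 47.996280670166016 18.154953002929688 zmax 0.029815129042149724 [0.60641085 0.2159668 ]
0.015 1446 607.208740234375 213.45359802246094 15.990781784057617 47.213199615478516 18.154953002929688 zmax 0.029815129042149724 [0.60669953 0.2151222 ]
0.024 1235 607.1682739257812 213.3644256591797 15.83314037322998 47.064029693603516 17.774974822998047 zmax 0.029815129042149724 [0.60694367 0.21436359]
col 0.01 (array([609.4, 205.8,  68.1,  17.2, -71.9]), array([262.9, 195.4]))
col 0.03 (array([607.2, 212.6,  62.6,  15.8, -71.9]), array([262.9, 195.4]))
t 45.75 tcp [0.6063 0.2118 0.118 ] eta 16.96 tilt 0.12 F [0.5 0.7 0. ] gap 0.525 | turn -0.01 shift 0.02 0.03 4.24 q [ 0.16  0.69  1.48 -0.    0.98 -0.13]
```

```bash
python3 -m handwheel '[[[0.06,0.05,0.8,-0.17],[0,0,1,0],[0,0,1,0],[0,0,0.8,0],[0,0,0.4,0],[0,0,0.24,0],[0,0,0,0],[0,0,0,0]]]' 45 35
python3 -m handwheel '[[[0,0,0,0],[0,0,0,0],[0,0,0,0],[0,0,0,0],[0,0,0,0],[0,0,0,0]]]' 6 35
python3 -m handwheel '[[[0,0,-0.3,0],[0,0,-1,0],[0,0,-1,0],[0,0,-1,0],[0,0,-0.7,0],[0,0,0,0]]]'
python3 -c "
from h import *
plan(.5992,-.051,.1,26.4)"
```

```text
t: 46.75
tcp_pos: [0.6085, 0.2146, 0.0136]
tool_rot: [0.588, 0.809, 0.001, 0.001]
force: [-0.8, -0.4, 0.1]
finger_gap: 0.527
gripper_force: 0.0
t: 47.5
tcp_pos: [0.6083, 0.2147, 0.0135]
tool_rot: [0.588, 0.809, 0.0, 0.0]
force: [-0.4, 0.1, 5.7]
finger_gap: 0.174
gripper_force: 36.3
t: 48.25
tcp_pos: [0.6086, 0.2147, 0.1141]
tool_rot: [0.588, 0.809, 0.001, 0.001]
force: [-0.5, -0.1, -0.6]
finger_gap: 0.174
gripper_force: 35.6
t 48.25 tcp [0.6086 0.2147 0.1141] eta 18.00 tilt 0.16 F [-0.5 -0.1 -0.6] gap 0.174 | turn -1.40 shift -9.35 -5.06 0.56 q [ 0.17  0.69  1.48 -0.    0.97 -0.15]
```

```bash
python3 -m handwheel '[[[0,0,0,-0.7],[0,0,0,-0.7],[-0.93,-0.5,0,0],[-0.93,-0.5,0,0],[-0.94,-0.51,0,0],[-0.94,-0.51,0,0],[-0.94,-0.51,0,0],[-0.94,-0.51,0,0],[-0.94,-0.51,0,0],[-0.94,-0.51,0,0],[-0.94,-0.51,0,0],[-0.94,-0.51,0,0],[0,0,0,0],[0,0,0,0]]]'
python3 - <<'E'
from h import *
s=sense();p,d=snapshot("wrist");K,E=pose("wrist",s);yy,xx=np.mgrid[:384:1,:512:1]
q=np.stack([(xx-K[0,2])/K[0,0],-(yy-K[1,2])/K[1,1],-np.ones_like(d)],-1)*d[...,None];P=q@E[:3,:3].T+E[:3,3]
a=np.radians(26.4);X=np.array([-np.sin(a),np.cos(a)]);Y=np.array([np.cos(a),np.sin(a)])
r=P[...,:2]-s["tcp_pos"][:2];x,y=r@X*1e3,r@Y*1e3;z=P[...,2]-s["tcp_pos"][2]
hsv=cv2.cvtColor(p,cv2.COLOR_RGB2HSV);S,V=hsv[...,1].astype(int),hsv[...,2]
m=(abs(x)<45)&(abs(y)<11)&(z>-.02)&(z<.022)&(S>45)&(d>0)&(V>80)
print(m.sum(),"x",np.percentile(x[m],[1,99]).round(1),"y",np.percentile(y[m],[1,50,99]).round(1),"z",np.percentile(z[m],[1,50,99]).round(4))
top=m&(z>.011);print("top x",np.percentile(x[top],[1,99]).round(1),"y",np.percentile(y[top],[1,99]).round(1))
plan(.5992,-.051,.056,26.4)
E
```

```text
t: 50.0
tcp_pos: [0.5976, -0.0514, 0.1119]
tool_rot: [0.527, 0.85, -0.0, -0.001]
force: [-0.1, 1.1, -1.6]
finger_gap: 0.176
gripper_force: 35.6
3706 x [-23.4  24.1] y [-8.6 -0.6  6.9] z [-0.0125  0.0131  0.0159]
top x [-23.6  22.6] y [-8.4  6.9]
t 50.05 tcp [ 0.5977 -0.0511  0.1121] eta 26.43 tilt 0.10 F [ 0.7  0.2 -0.2] gap 0.177 | turn 0.00 shift -0.02 0.05 2.24 q [-0.27  0.65  1.6   0.    0.9  -0.73]
```

```bash
python3 -m handwheel '[[[0,0.08,0,0],[0,0,0.6,0],[0,0,0.6,0],[0,0,0.5,0],[0,0,0.3,0],[0,0,0.2,0],[0,0,0.06,0],[0,0,0,0],[0,0,0,0]]]'
python3 -c "
from h import *
plan(.5992,-.0510,.0545,26.4)"
```

```text
t: 51.18
tcp_pos: [0.6004, -0.0512, 0.0567]
tool_rot: [0.527, 0.85, 0.0, 0.0]
force: [-0.2, 0.3, -0.9]
finger_gap: 0.177
gripper_force: 35.6
t 51.17 tcp [ 0.6004 -0.0512  0.0567] eta 26.40 tilt 0.05 F [-0.2  0.3 -0.9] gap 0.177 | turn 0.00 shift 0.03 -0.04 0.09 q [-0.27  0.74  1.62  0.    0.79 -0.73]
```

```bash
python3 -m handwheel '[[[0,0,0.07,0],[0,0,0.04,0],[0,0,0,0]]]'
python3 -m handwheel '[[[0,0,0,0],[0,0,0,0],[0,0,0,0],[0,0,-0.3,0],[0,0,-1,0],[0,0,-1,0],[0,0,-1,0],[0,0,-0.8,0],[0.5,0,0,0],[0,0,0,0],[0,0,0,0]]]' 40
python3 - <<'E'
from h import *
s=sense();p,d=snapshot("wrist");K,E=pose("wrist",s);yy,xx=np.mgrid[:384:1,:512:1]
q=np.stack([(xx-K[0,2])/K[0,0],-(yy-K[1,2])/K[1,1],-np.ones_like(d)],-1)*d[...,None];P=q@E[:3,:3].T+E[:3,3]
a=np.radians(26.4);X=np.array([-np.sin(a),np.cos(a)]);Y=np.array([np.cos(a),np.sin(a)])
C=np.array([.5805,-.0134]);r=P[...,:2]-C;x,y=r@X*1e3,r@Y*1e3;z=P[...,2]
for n,m,zt in[("strip",(x>-75)&(x<-9)&(abs(y)<20)&(z>.053)&(z<.075),.071),("box",(x>9)&(x<75)&(abs(y)<28)&(z>.056)&(z<.07),.063)]:
    t=m&(z>zt-.005);print(n,"x",np.percentile(x[t],[1,99]).round(1),"y",np.percentile(y[t],[1,99]).round(1),"z",np.percentile(z[t],[5,50,95]).round(4))
g=(abs(x)<75)&(abs(y)>28)&(abs(y)<50)&(z>.03)&(z<.055)
for i in(1,-1):
  for j in(1,-1):
    k=g&(x*i>20)&(y*j>0);print("plate",i,j,k.sum(),np.median(z[k]).round(4) if k.sum() else None)
hsv=cv2.cvtColor(p,cv2.COLOR_RGB2HSV);H,S=hsv[...,0],hsv[...,1]
m=((H<8)|(H>172))&(S>150)&(abs(x)<15)&(z>.072);print("fin x",np.percentile(x[m],[1,99]).round(1),"y",np.percentile(y[m],[1,99]).round(1))
print(s["force"].round(1),s["gripper_force"],s["tcp_pos"])
E
```

```text
t: 51.55
tcp_pos: [0.6003, -0.0512, 0.0545]
tool_rot: [0.527, 0.85, 0.0, 0.0]
force: [-1.1, -0.3, 5.0]
finger_gap: 0.176
gripper_force: 36.3
t: 52.92
tcp_pos: [0.5937, -0.0395, 0.155]
tool_rot: [0.527, 0.85, -0.0, -0.001]
force: [0.4, 0.1, 0.6]
finger_gap: 0.466
gripper_force: 0.0
strip x [-66.1 -20.1] y [-7.6  7.7] z [0.0667 0.068  0.0694]
box x [16.5 67.3] y [-18.   17.3] z [0.0609 0.0621 0.0633]
plate 1 1 2594 0.0468
plate 1 -1 2604 0.0469
plate -1 1 1815 0.0468
plate -1 -1 1827 0.0469
fin x [-4.9  6.6] y [-18.3  20. ]
[0.4 0.1 0.6] 0.0 [ 0.59374907 -0.03945361  0.15502426]
```

Everything checks out: the plate is level, and the box and strip are centred and seated.

```bash
python3 -m handwheel '[[[0,0,-0.5,0],[0,0,0,0],[0,0,0,0],[0,0,0,0],[0,0,0,0]]]'; python3 -c "
from station import *
print(sign_off())"
```

```text
t: 53.6
tcp_pos: [0.5944, -0.0399, 0.1684]
tool_rot: [0.527, 0.85, -0.0, -0.0]
force: [-0.0, 0.6, -1.1]
finger_gap: 0.466
gripper_force: 0.0
the job is handed in; nothing more can be done
None
```

The case is packed in two layers and handed in at 53.6 s: battery and adapter in the bottom pockets, divider flat on the shelves, card box and strip in its pockets. My last measurements put every part within about 3.5 mm of its pocket centre, but sign-off returned no verdict.

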